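# Take the bearing play out of a scanning trolley's wheel

## Robot

A 6-joint arm with a two-finger parallel gripper is mounted at the origin on the work surface. World frame = base frame: x ahead of the robot, y to its left, z up, the work surface at z = 0. Lengths are in m, angles in rad, forces in N, time in s.
With the tool pointing down it reaches from about 0.25 to 0.775 m from the base axis. Payload 4 kg.
Tool frame: the origin (TCP) lies midway between the tips of the shut fingers; the grasp point (between the pads) lies 19 mm behind it; z points along the fingers, x is the direction in which the jaws open and shut, and the axes are right-handed (so a half turn about z gives the same grasp; the last joint's range is limited). The gripper opens to 94 mm and grips with 3 to 60 N. Pads are 16 mm wide; open, the fingers measure 119 mm over their backs; the gripper's body (75 mm by 177 mm) begins 78 mm behind the grasp point.
Start: joints at [-1.418, 0.087, 1.371, -0, 1.684, -0.103], TCP at [0.139, -0.532, 0.206] pointing down, gripper open.
Joint ranges: [-3.1, 3.1], [-0.76, 2.03], [0.27, 2.55], [-1.08, 4.22], [0.17, 2.65], [-2.57, 2.57]. Speed limits (rad/s): [2.79, 2.79, 3.14, 3.14, 3.14, 3.14].

## Interface

Orientations are given as [roll, pitch, yaw] about the fixed x, y, z axes, in that order (R = Rz(yaw) Ry(pitch) Rx(roll)).
In Python, from bench import robot gives the robot as it stands.
- The arm moves only by the shell command python3 -m handwheel 'ROWS'. ROWS is a JSON object of lists of equal length, an entry for each row: "delta_pos": the shift along the tool's x, y, z in mm, a list of three; "rotation": the turn, a rotation vector about the tool's x, y, z in rad, a list of three; "claw": the closure, from -1 (fully open) to 1 (shut). In form: {"delta_pos": [[tx, ty, tz], ...], "rotation": [[wx, wy, wz], ...], "claw": [claw, ...]}. A call has exactly 8 rows; each row shifts and turns the commanded pose from where the row before left it, along the tool's axes as they then stand; what a row does not reach is not made up. A row lasts 1/8 s, in which the tool goes at most 62.5 mm and 10.7 degrees, less where a joint would pass 70% of its speed; a pose out of reach is approached as far as the arm can. A call with a gripper value outside its range is refused whole. The fingers move at their own pace and stop on an object; the grip force is fixed at half the most. Time passes only in rows, so rows that do not move let the fingers close, or fill a call up. It gives the time, the measured TCP pose, the force and the opening at its end, in the units of the state.
- robot.get_obs(): the state, without advancing time (a new reading comes with each control period).
- robot.snapshot(name): name is "side" or "top"; returns a dict with "color" (400x640x3 uint8, red, green, blue), "intrinsics" (3x3 intrinsics, pixels), "eye" and "rotation" of the camera in the world. Camera axes: x right, y down, z forward; pixel columns grow to the right and rows downward; lengths in m; the calibration is good to about 2 mm. A picture is of the moment at which its call begins. There is no depth.
- robot.close_job(): hands the job in, once; it reports no verdict.
The state is a dict: "time": time; "joint_positions": joint angles; "qvel": joint speeds; "joint_torque": joint torques, N m; "tool_pos": TCP position; "ee_rot": TCP orientation; "wrist_force": force on the tool from outside, world axes, zero at the start; "wrist_torque": the same for the moment, N m; "width": finger opening in m.
Only numpy, scipy, OpenCV 4.12 (cv2) and the standard library are available. Lean on these libraries where they do the work, as an engineer would, in place of code of your own. Each camera call takes 0.05 s, during which the arm holds its last target.

## Task

The slab-scanning trolley lies upside down on the bench for service, and the wheel that has a ring spanner on its adjuster nut is loose on its axle: take this wheel by the top of its tyre and rock it sideways, out to the spanner's side and back in, at least twice with a gentle push of about 10 N, to feel how much bearing play it has. Then swing the spanner's handle down just far enough to take out the play without overtightening the bearing, and rock the wheel out and in at least twice more with the same 10 N to prove that it no longer knocks; correct the nut and check again if need be. Never force the wheel or the bearing, leave the spanner on its nut, let go of everything, and do not disturb the things lying around.

Things in the scene. Friction and masses are not known exactly. Their poses are not given: they have to be found in the camera images.
- trolley: Trolley, upside down, firm in a timber cradle: blue housing 320 x 190 mm, studded sensor plate up to 102 mm above the bench. Origin on the bench under its centre; x = rolling direction, y along the axles, z up. Wheel centres: x +-105, y +-126, z 110 mm, tops at 160 mm. The wheel to test is at x -105, y -126 mm, its spanner on the side facing trolley -y; leave the other three (black caps) alone.
- wheel: The wheel to test: 100 mm in diameter, dark rubber tyre 28 mm wide, shoulders rounded (full width from 6 mm below the top). Origin at its centre on the axle, 110 mm above the bench; its y axis is the axle. It spins freely, so its x and z axes start at any angle. It rocks about an axis along trolley x through its centre.
- tyre_top (a point): Top of that wheel's tyre, 50 mm above its centre. Both sides of the tyre are free above the axle: it is pinched or straddled from above across its 28 mm. More than about 25 N of sideways push here damages the bearing.
- rock (a joint): Lean of the wheel on its axle, rad; 0 = square, positive = top outwards (trolley -y, spanner side). When loose it moves with 0.03 N m of drag between stops at equal angles either side, 0.023 to 0.095 rad as found (1.2 to 4.8 mm at the tread); where it rests tells nothing of them. Pressed on a stop, or with no play left, it still gives: 0.005 rad at 3 N on the tread, 0.009 at 5 N, 0.013 at 10 N.
- spanner: Adjuster nut and ring spanner, turning as one, staying where left. Origin on the axle line, trolley y -152, z 110 mm; x axis along the handle (trolley +x), y axis the axle. The handle starts 0.62 to 0.70 rad above level; swinging it down tightens, to at most 0.75 rad below level. Turning takes 0.30 N m, tight or loose alike, so tightness is not felt here.
- nut (a point): Centre of the nut, on the axle line. Each 0.10 rad of tightening takes about 0.0117 rad off the rock on either side (and puts it back when loosened). 0.10 rad beyond the point where the play is just gone, the bearing is overtight (14 N of preload). With less preload the wheel still leans by 0.004 to 0.012 rad under 10 N.
- handle (a point): Middle of the spanner's thick steel grip, 105 mm from the nut's axis. The grip runs from 65 to 145 mm, is 12 mm thick along the axle and 20 mm high; it is pinched from above across its 12 mm and swings on a 105 mm circle. Wheels stand about 55 mm before and behind it, the trolley's side 50 mm further in.
- gel_bottle: Bystander: white squeeze bottle, 56 mm in diameter, 152 mm high. Origin under its centre.
- dust_cap: Bystander: black dust cap of the wheel, 34 mm in diameter, 16 mm high. Origin under its centre.
- screwdriver: Bystander: screwdriver 190 mm long lying along its x axis, blue handle 26 mm thick. Origin on the bench under its middle.
- solder_spool: Bystander: spool of solder, 48 mm in diameter, 30 mm high. Origin under its centre.

How it is judged:
On the way, in this order (a step that is already met when the one before it is completed fails the run):
1. the loose wheel has been rocked outwards against its stop (value of joint rock above 0.02 rad and contact force between wheel and spanner above 5 N), for 0.04 s.
2. then inwards against its other stop (value of joint rock below -0.02 rad and contact force between wheel and spanner above 5 N), for 0.04 s.
3. after tightening, the wheel has been rocked outwards again and leaned less than 0.019 rad when the push at the tread reached about 6 N (8 N on the bearing) (value of joint rock between 0.002 and 0.019 rad and contact force between wheel and spanner above 8 N), for 0.02 s.
4. then inwards likewise (value of joint rock between -0.019 and -0.002 rad and contact force between wheel and spanner above 8 N), for 0.02 s.
At the end, for the whole second after the job is handed in: Play proved gone both ways (lean under 0.019 rad as the push at the tread reaches about 6 N), bearing preload below 14 N, wheel square within 0.012 rad, wheel and spanner at rest and let go, and gel bottle, dust cap, screwdriver and solder spool within 30 mm of where they were (contact force between wheel and spanner below 14 N and value of joint rock between -0.012 and 0.012 rad and linear speed of wheel below 0.01 m/s and angular speed of spanner below 0.02 rad/s and distance of each of gel_bottle, dust_cap, screwdriver, solder_spool from where it was at the start of the episode below 0.03 m); the robot touches nothing.
It fails at once if the bearing is overloaded: over 45 N on its race, as from pushing the wheel sideways with more than about 30 N or from jamming the nut tight (contact force between wheel and spanner above 45 N).
It fails at once if the gel bottle is knocked away (moved over 30 mm) (distance of gel_bottle from where it was at the start of the episode above 0.03 m).
It fails at once if the dust cap is knocked away (moved over 30 mm) (distance of dust_cap from where it was at the start of the episode above 0.03 m).
It fails at once if the screwdriver is knocked away (moved over 30 mm) (distance of screwdriver from where it was at the start of the episode above 0.03 m).
It fails at once if the solder spool is knocked away (moved over 30 mm) (distance of solder_spool from where it was at the start of the episode above 0.03 m).
It also fails if it takes over 64 s, if anything falls off the work surface, if the arm or the gripper's body presses on something with over 40 N, if the wrist force passes 120 N, or if a joint passes its speed limit or range.

## Working session

There is one attempt and no reset: what is moved stays moved. The work goes in short steps, Python scripts to look and compute and a shell command to move; the robot and the scene stay as the last step left them, time stands still between calls to the robot, and variables do not carry over. Pictures are saved under pics/ and viewed, and the job is handed in when it is done.

```bash
ls; mkdir -p pics; python3 - <<'E'
from bench import robot
import cv2,numpy as np
o=robot.get_obs()
for k,v in o.items(): print(k,v)
for n in("side","top"):
    s=robot.snapshot(n); cv2.imwrite(f"pics/{n}0.png",s["color"][:,:,::-1]); print(n,s["intrinsics"],s["eye"],s["rotation"])
    np.savez(f"pics/{n}0.npz",**s)
E
```

```text
pics
time 0.0
joint_positions [-1.41811010e+00  8.79740136e-02  1.37223865e+00 -1.01947313e-05
  1.68357820e+00 -1.03100852e-01]
qvel [-0.00033708  0.00173381  0.00051144  0.00101654  0.00157568  0.00076931]
joint_torque [-3.53256100e-04 -3.40182889e+01 -3.02429044e+01  7.16509600e-02
  3.30836372e-02 -1.64612447e-04]
tool_pos [ 0.1390631  -0.53157253  0.2043017 ]
ee_rot [-3.14137650e+00  2.18757081e-03 -1.31501015e+00]
wrist_force [-0.24206691 -0.37078974  1.04032029]
wrist_torque [0.00231856 0.00795994 0.0546926 ]
width 0.09366002740058238
side [[447.17897001   0.         319.1245204 ]
 [  0.         447.17897001 201.63807321]
 [  0.           0.           1.        ]] [ 0.2909892  -0.67724639  0.70011974] [-2.25809705 -0.00922098 -0.390765  ]
top [[393.9201198    0.         316.71441282]
 [  0.         393.9201198  192.37956458]
 [  0.           0.           1.        ]] [ 0.40175637 -0.03292369  0.93144588] [-2.94961078e+00 -3.93965600e-04 -1.54399044e+00]
```

View pics/side0.png

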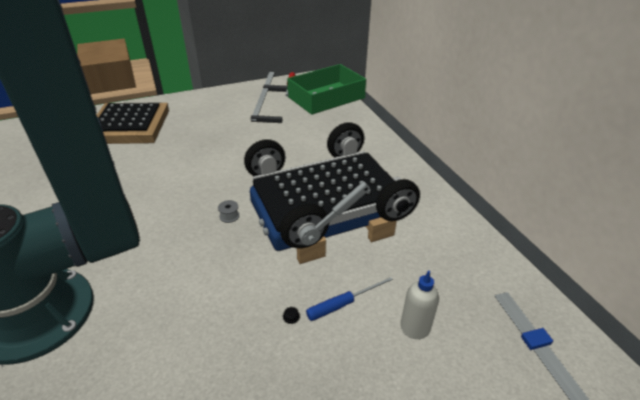

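View pics/top0.png

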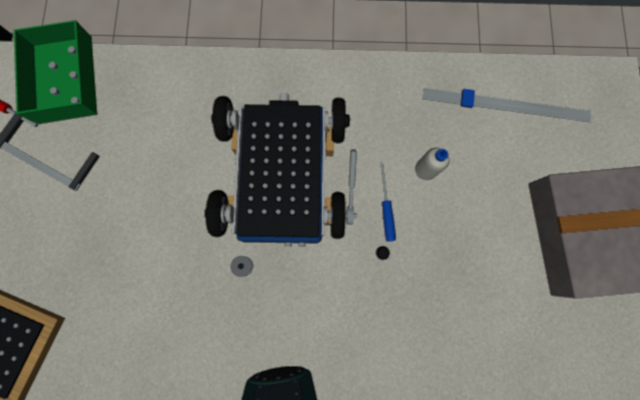

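```bash
cat > h.py <<'E'
import numpy as np,cv2
from scipy.spatial.transform import Rotation as R
def load(n): return dict(np.load(f"pics/{n}.npz"))
def Rm(s):
    r=np.array(s["rotation"]); return R.from_rotvec(r).as_matrix() if r.size==3 else r
def proj(s,P):
    P=np.atleast_2d(P); c=(P-s["eye"])@Rm(s); u=c@s["intrinsics"].T; return u[:,:2]/u[:,2:]
def ray(s,px):
    d=np.linalg.inv(s["intrinsics"])@np.array([px[0],px[1],1.]); d=Rm(s)@d; return np.array(s["eye"]),d/np.linalg.norm(d)
def onz(s,px,z):
    e,d=ray(s,px); return e+d*(z-e[2])/d[2]
def onplane(s,px,p0,n):
    e,d=ray(s,px); return e+d*(np.dot(p0-e,n)/np.dot(d,n))
E
python3 - <<'E'
from h import *
s=load("top0"); print(Rm(s)); print(onz(s,(316,190),0)); print(proj(s,[[0,0,0.1]]))
t=load("side0"); print(onz(t,(310,255),0),onz(s,(338,214),.1))
im=cv2.imread("pics/top0.png")
cv2.imwrite("pics/t0c.png",cv2.resize(im[80:280,190:410],None,fx=3.6,fy=3,interpolation=cv2.INTER_CUBIC)[:600,:800])
im=cv2.imread("pics/side0.png")
cv2.imwrite("pics/s0c.png",cv2.resize(im[110:270,220:430],None,fx=3.7,fy=3.7,interpolation=cv2.INTER_CUBIC)[:600,:800])
E
```

```text
[[ 0.5736286  -0.08632444  0.81455406]
 [ 0.08674011 -0.98243821 -0.16520087]
 [ 0.8145099   0.16541845 -0.55606686]]
[ 1.75926924 -0.29878382  0.        ]
[[-2432.48221899  -218.41080697]]
[ 0.56136751 -0.0174561   0.        ] [ 1.79166477 -0.38739686  0.1       ]
```

```bash
python3 - <<'E'
from h import *
im=cv2.imread("pics/top0.png")
c=cv2.resize(im[80:270,200:420],None,fx=3,fy=3,interpolation=cv2.INTER_CUBIC); cv2.imwrite("pics/t0d.png",c)
E
```

```text
(no output)
```

View pics/t0d.png

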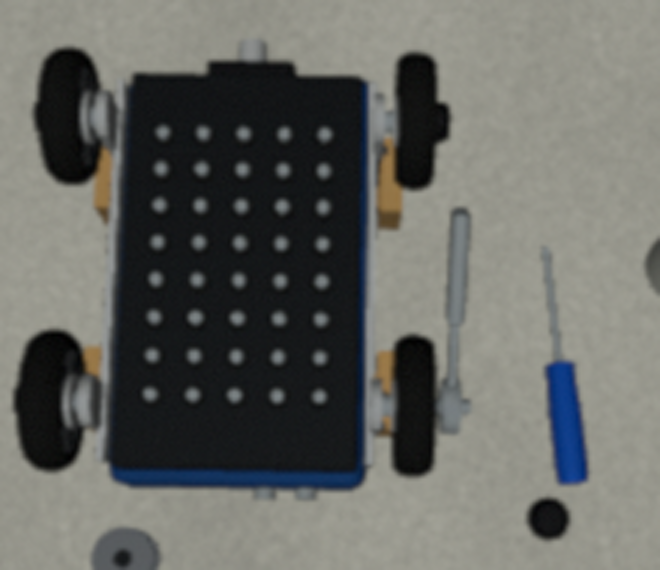

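View pics/s0c.png

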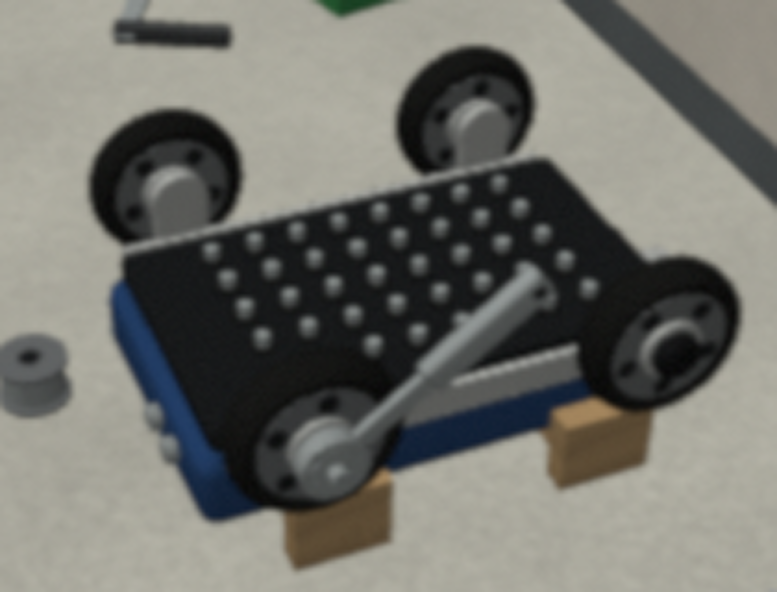

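```bash
sed -i 's/R.from_rotvec(r)/R.from_euler("xyz",r)/' h.py
python3 - <<'E'
from h import *
s=load("top0"); t=load("side0")
print(Rm(s)); print(proj(s,[[0,0,0.1]]))
# crop px -> full
T=lambda x,y:(200+(x+.5)/3-.5,80+(y+.5)/3-.5)
S=lambda x,y:(220+(x+.5)/3.7-.5,110+(y+.5)/3.7-.5)
# plate studs corners z .102 top
P=[onz(s,T(*p),.102) for p in [(163,132),(325,134),(150,395),(319,397)]]
Q=[onz(t,S(*p),.102) for p in [(212,250),(499,183),(262,338),(589,288)]]
print(np.round(P,4)); print(np.round(Q,4))
# stud heads: TL in top = far x,left y ; in side far-right
m=np.mean(P,0); 
d=(P[0]+P[1]-P[2]-P[3]); print("top c",m,"yaw",np.arctan2(d[1],d[0]))
q=np.mean(Q,0); d=(Q[1]+Q[3]-Q[0]-Q[2]); print("side c",q,"yaw",np.arctan2(d[1],d[0]))
# spanner nut in both
def tri(a,b):
    e1,d1=a;e2,d2=b
    A=np.stack([d1,-d2],1); k=np.linalg.lstsq(A,e2-e1,rcond=None)[0]
    p,q=e1+d1*k[0],e2+d2*k[1]; return (p+q)/2,np.linalg.norm(p-q)
print("handle tip",tri(ray(s,T(460,211)),ray(t,S(530,270))))
print("grip start",tri(ray(s,T(456,322)),ray(t,S(430,375))))
print("nut",tri(ray(s,T(466,408)),ray(t,S(337,470))))
for n,p,z in [("wheel top near",(414,408),.155),("wheel far",(416,120),.155),("L near",(52,400),.16),("L far",(69,115),.16)]: print(n,onz(s,T(*p),z))
E
```

```text
[[ 2.68026783e-02 -9.81273341e-01  1.90746553e-01]
 [-9.99640666e-01 -2.63854053e-02  4.72748960e-03]
 [ 3.93965590e-04 -1.90804720e-01 -9.81627935e-01]]
[[293.27836881 486.34904234]]
[[ 0.7145  0.1144  0.102 ]
 [ 0.7162 -0.0055  0.102 ]
 [ 0.5181  0.1124  0.102 ]
 [ 0.5199 -0.0073  0.102 ]]
[[ 0.5183  0.11    0.102 ]
 [ 0.7131  0.1112  0.102 ]
 [ 0.5183  0.0189  0.102 ]
 [ 0.7142 -0.0088  0.102 ]]
top c [0.61717847 0.05350879 0.102     ] yaw 0.009847963002913311
side c [0.61598296 0.0578213  0.102     ] yaw -0.06771456013411238
handle tip (array([ 0.62585726, -0.09631154,  0.20207234]), np.float64(0.005249648204001986))
grip start (array([ 0.56719168, -0.09974005,  0.15265109]), np.float64(0.0023057170916083503))
nut (array([ 0.51316873, -0.11024699,  0.11488558]), np.float64(0.0002103786878165047))
wheel top near [ 0.50667291 -0.07202592  0.155     ]
wheel far [ 0.7080638  -0.07005962  0.155     ]
L near [0.50490105 0.16651874 0.16      ]
L far [0.70328067 0.16968465 0.16      ]
```

```bash
cat >> h.py <<'E'
C=np.array([.617,.0535,0]); YAW=.009
def tw(p,C=None,yaw=None):
    C=globals()["C"] if C is None else C; yaw=YAW if yaw is None else yaw
    return C+np.atleast_2d(p)@R.from_euler("z",yaw).as_matrix().T
def draw(s,im,a=.686,rock=0):
    def poly(P,c,cl=False): cv2.polylines(im,[np.round(proj(s,tw(P))*16).astype(np.int32)],cl,c,1,cv2.LINE_AA,4)
    th=np.linspace(0,2*np.pi,60)
    for x in(-.105,.105):
        for y in(-.126,.126):
            for o in (-.014,.014):
                k=np.zeros(60)+.044; poly(np.stack([x+.047*np.cos(th),y+o+0*th,.11+.047*np.sin(th)],1),(0,255,0))
            poly(np.stack([x+.05*np.cos(th),y+0*th,.11+.05*np.sin(th)],1),(0,0,255))
    poly([[-.105+r*np.cos(a),-.152,.11+r*np.sin(a)] for r in(0,.065,.145)],(255,0,255))
E
python3 - <<'E'
from h import *
for n,(r0,r1,c0,c1),f in(("top0",(80,270,200,420),3),("side0",(110,270,220,430),3.7)):
    s=load(n); im=s["color"][:,:,::-1].copy()
    K=s["intrinsics"].copy(); s2=dict(s); A=np.array([[f,0,-c0*f],[0,f,-r0*f],[0,0,1.]]); s2["intrinsics"]=A@K
    big=cv2.resize(im[r0:r1,c0:c1],None,fx=f,fy=f,interpolation=cv2.INTER_CUBIC); draw(s2,big); cv2.imwrite(f"pics/{n}_ov.png",big)
E
```

```text
(no output)
```

View pics/top0_ov.png

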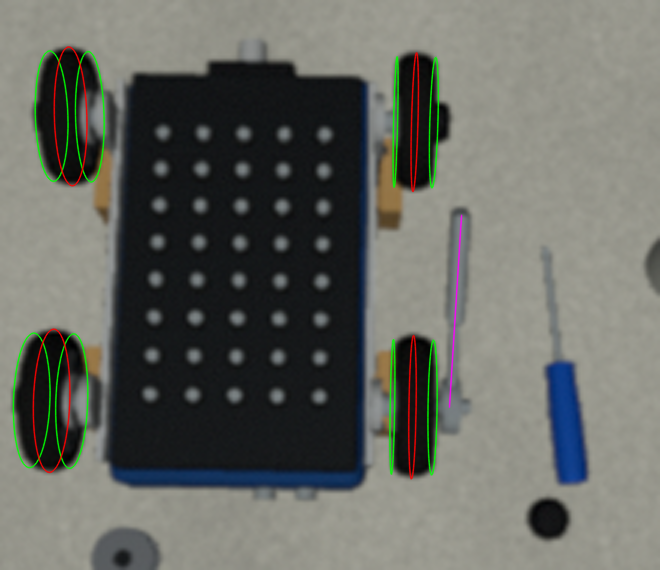

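View pics/side0_ov.png

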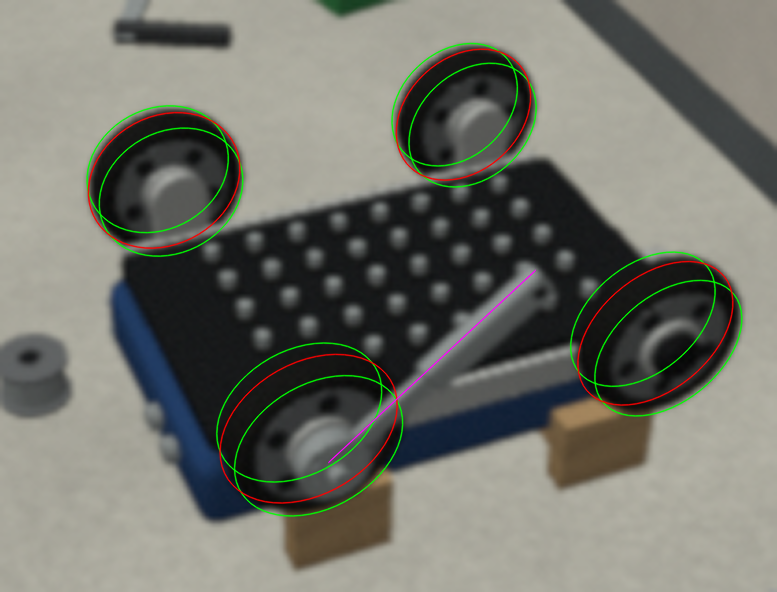

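```bash
python3 -m handwheel '{"delta_pos":[[0,0,-40],[0,0,-40],[-38,-31.5,0],[-38,-31.5,0],[-38,-31.5,0],[-38,-31.5,0],[-38,-31.5,0],[-38,-31.5,0]],"rotation":[[0,0,0.1235],[0,0,0.1235],[0,0,0],[0,0,0],[0,0,0],[0,0,0],[0,0,0],[0,0,0]],"claw":[0.06,0.06,0.06,0.06,0.06,0.06,0.06,0.06]}'
python3 -m handwheel '{"delta_pos":[[-38,-31.5,0],[-38,-31.5,0],[-38,-31.5,0],[-38,-31.5,0],[-38,-31.5,0],[-38,-31.5,0],[0,0,0],[0,0,0]],"rotation":[[0,0,0],[0,0,0],[0,0,0],[0,0,0],[0,0,0],[0,0,0],[0,0,0],[0,0,0]],"claw":[0.06,0.06,0.06,0.06,0.06,0.06,0.06,0.06]}'
```

```text
time: 1.1
tool_pos: [0.3268, -0.3009, 0.285]
ee_rot: [3.141, 0.0, -1.562]
wrist_force: [-0.1, -0.3, 0.2]
width: 0.0441
time: 2.1
tool_pos: [0.5127, -0.0731, 0.2849]
ee_rot: [3.14, -0.0, -1.562]
wrist_force: [0.0, 0.4, 1.3]
width: 0.0441
```

```bash
python3 -m handwheel '{"delta_pos":[[0,0,25],[0,0,30],[0,0,30],[0,0,20],[0,0,5],[0,0,0],[0,0,0],[0,0,0]],"rotation":[[0,0,0],[0,0,0],[0,0,0],[0,0,0],[0,0,0],[0,0,0],[0,0,0],[0,0,0]],"claw":[0.06,0.06,0.06,0.06,0.06,0.06,0.06,0.06]}'
python3 - <<'E'
from bench import robot
import cv2,numpy as np
out=[]
for n,(r0,c0) in(("side",(140,220)),("top",(150,270))):
    s=robot.snapshot(n); np.savez(f"pics/{n}1.npz",**s)
    out.append(cv2.resize(s["color"][r0:r0+130,c0:c0+130,::-1],None,fx=3,fy=3,interpolation=cv2.INTER_CUBIC))
cv2.imwrite("pics/v1.png",np.hstack(out))
for i in range(3): print(robot.get_obs()["wrist_force"],robot.get_obs()["time"])
E
```

```text
time: 3.1
tool_pos: [0.5136, -0.073, 0.1766]
ee_rot: [-3.14, -0.001, -1.562]
wrist_force: [-0.7, -0.1, -0.3]
width: 0.0439
[0.01798112 0.9668959  0.8822188 ] 3.2
[0.01798112 0.9668959  0.8822188 ] 3.2
[0.01798112 0.9668959  0.8822188 ] 3.2
```

View pics/v1.png

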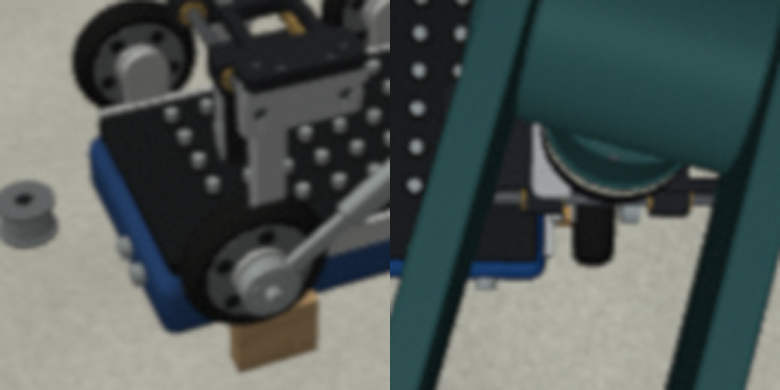

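```bash
python3 -m handwheel '{"delta_pos":[[0,0,10],[0,0,10],[0,0,6],[0,0,0],[0,0,0],[0,0,0],[0,0,0],[0,0,0]],"rotation":[[0,0,0],[0,0,0],[0,0,0],[0,0,0],[0,0,0],[0,0,0],[0,0,0],[0,0,0]],"claw":[0.06,0.06,0.06,0.06,0.06,0.06,0.06,0.06]}'
cat > m.py <<'E'
from bench import robot
import numpy as np,sys
n=int(sys.argv[1]) if len(sys.argv)>1 else 5
F=[];P=[]
for i in range(n):
    o=robot.get_obs();F.append(o["wrist_force"]);P.append(o["tool_pos"]);
    if i<n-1: robot.snapshot("top")
F=np.array(F);P=np.array(P)
print("t",o["time"],"F",F.mean(0).round(2),"sd",F.std(0).round(2),"P",(P.mean(0)*1e3).round(2),"sd",(P.std(0)*1e3).round(2),"w",o["width"],"q1",o["joint_positions"])
E
python3 m.py 5
```

```text
time: 4.2
tool_pos: [0.5132, -0.0729, 0.1497]
ee_rot: [-3.141, -0.0, -1.562]
wrist_force: [0.4, -0.4, -0.6]
width: 0.0442
t 4.4 F [ 0.03  0.01 -0.24] sd [0.48 0.33 0.37] P [513.17 -72.85 149.57] sd [0.04 0.01 0.06] w 0.04423714846165029 q1 [-2.50371147e-01  3.44355477e-02  1.53740347e+00 -9.28607782e-05
  1.56975464e+00  1.31164503e+00]
```

```bash
python3 -m handwheel '{"delta_pos":[[2,0,0],[2,0,0],[2,0,0],[2,0,0],[1,0,0],[0,0,0],[0,0,0],[0,0,0]],"rotation":[[0,0,0],[0,0,0],[0,0,0],[0,0,0],[0,0,0],[0,0,0],[0,0,0],[0,0,0]],"claw":[0.06,0.06,0.06,0.06,0.06,0.06,0.06,0.06]}'
python3 m.py 3
python3 -m handwheel '{"delta_pos":[[0.2,0,0],[0.2,0,0],[0.1,0,0],[0,0,0],[0,0,0],[0,0,0],[0,0,0],[0,0,0]],"rotation":[[0,0,0],[0,0,0],[0,0,0],[0,0,0],[0,0,0],[0,0,0],[0,0,0],[0,0,0]],"claw":[0.06,0.06,0.06,0.06,0.06,0.06,0.06,0.06]}'
python3 m.py 2
```

```text
time: 5.4
tool_pos: [0.5132, -0.0818, 0.1495]
ee_rot: [-3.142, -0.0, -1.562]
wrist_force: [-0.1, -0.5, -0.0]
width: 0.0444
t 5.5 F [-0.22 -0.36  0.23] sd [0.15 0.2  0.32] P [513.22 -81.77 149.49] sd [0.01 0.01 0.01] w 0.04404175925776057 q1 [-2.67056589e-01  3.75884949e-02  1.53411041e+00 -6.44956107e-05
  1.56980339e+00  1.29484892e+00]
time: 6.5
tool_pos: [0.5132, -0.0823, 0.1495]
ee_rot: [-3.142, -0.0, -1.562]
wrist_force: [-0.4, 0.2, -0.4]
width: 0.0443
t 6.55 F [-0.25 -0.49 -0.22] sd [0.12 0.74 0.2 ] P [513.21 -82.31 149.47] sd [0.02 0.   0.01] w 0.04408526929492646 q1 [-2.68087195e-01  3.77944291e-02  1.53397830e+00 -9.20079218e-05
  1.56983701e+00  1.29392082e+00]
```

```bash
python3 -m handwheel '{"delta_pos":[[0.2,0,0],[0.2,0,0],[0.1,0,0],[0,0,0],[0,0,0],[0,0,0],[0,0,0],[0,0,0]],"rotation":[[0,0,0],[0,0,0],[0,0,0],[0,0,0],[0,0,0],[0,0,0],[0,0,0],[0,0,0]],"claw":[0.06,0.06,0.06,0.06,0.06,0.06,0.06,0.06]}'
python3 m.py 2
```

```text
time: 7.55
tool_pos: [0.5132, -0.0828, 0.1495]
ee_rot: [-3.142, -0.0, -1.562]
wrist_force: [0.0, 0.2, -0.1]
width: 0.0444
t 7.6 F [-0.19  0.46  0.68] sd [0.21 0.23 0.8 ] P [513.23 -82.78 149.53] sd [0.   0.   0.01] w 0.04396666780477083 q1 [-2.69002523e-01  3.79237102e-02  1.53368730e+00 -2.63764328e-05
  1.56987285e+00  1.29298345e+00]
```

```bash
python3 -c "
from bench import robot
import cv2,numpy as np
s=robot.snapshot('side'); np.savez('pics/side2.npz',**s)
cv2.imwrite('pics/v2.png',cv2.resize(s['color'][150:270,230:390,::-1],None,fx=5,fy=5,interpolation=cv2.INTER_CUBIC))"
```

```text
(no output)
```

View pics/v2.png

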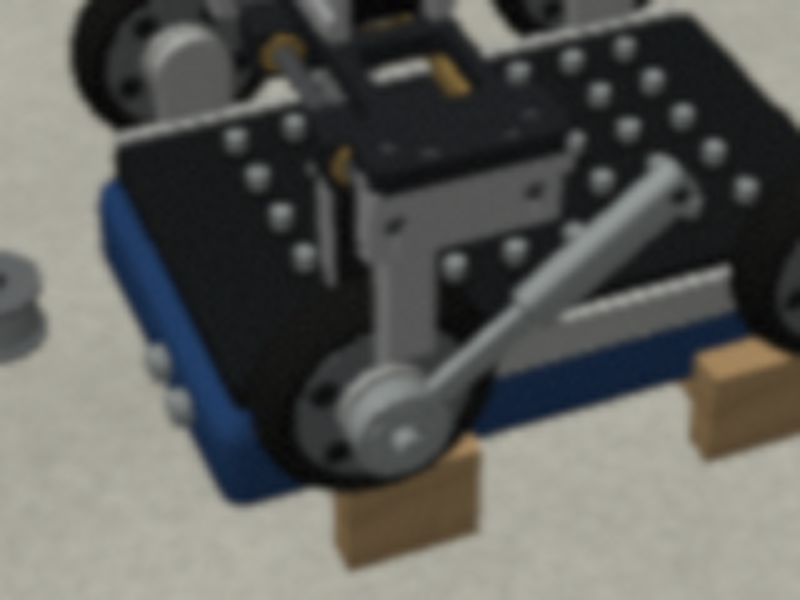

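```bash
python3 -m handwheel '{"delta_pos":[[0.2,0,0],[0.2,0,0],[0.1,0,0],[0,0,0],[0,0,0],[0,0,0],[0,0,0],[0,0,0]],"rotation":[[0,0,0],[0,0,0],[0,0,0],[0,0,0],[0,0,0],[0,0,0],[0,0,0],[0,0,0]],"claw":[0.06,0.06,0.06,0.06,0.06,0.06,0.06,0.06]}'
python3 m.py 3
```

```text
time: 8.65
tool_pos: [0.5133, -0.0833, 0.1495]
ee_rot: [-3.141, -0.0, -1.562]
wrist_force: [0.8, 0.7, 0.5]
width: 0.0441
t 8.75 F [0.78 0.22 0.85] sd [0.09 0.59 0.22] P [513.25 -83.33 149.47] sd [0.01 0.01 0.01] w 0.04441672162714701 q1 [-2.69953026e-01  3.81810353e-02  1.53354270e+00 -7.26430197e-05
  1.56977577e+00  1.29199716e+00]
```

```bash
python3 -m handwheel '{"delta_pos":[[0.2,0,0],[0.2,0,0],[0.1,0,0],[0,0,0],[0,0,0],[0,0,0],[0,0,0],[0,0,0]],"rotation":[[0,0,0],[0,0,0],[0,0,0],[0,0,0],[0,0,0],[0,0,0],[0,0,0],[0,0,0]],"claw":[0.06,0.06,0.06,0.06,0.06,0.06,0.06,0.06]}'
python3 m.py 2
```

```text
time: 9.75
tool_pos: [0.5132, -0.0838, 0.1494]
ee_rot: [3.142, -0.0, -1.562]
wrist_force: [-0.3, 0.8, 0.9]
width: 0.0441
t 9.8 F [-0.3   0.75  0.98] sd [0.03 0.02 0.09] P [513.24 -83.82 149.46] sd [0.01 0.   0.02] w 0.04381196050451204 q1 [-2.70883065e-01  3.83377825e-02  1.53336178e+00 -8.53078450e-05
  1.56977457e+00  1.29115278e+00]
```

```bash
python3 -m handwheel '{"delta_pos":[[0.2,0,0],[0.2,0,0],[0.1,0,0],[0,0,0],[0,0,0],[0,0,0],[0,0,0],[0,0,0]],"rotation":[[0,0,0],[0,0,0],[0,0,0],[0,0,0],[0,0,0],[0,0,0],[0,0,0],[0,0,0]],"claw":[0.06,0.06,0.06,0.06,0.06,0.06,0.06,0.06]}'
python3 m.py 2
```

```text
time: 10.8
tool_pos: [0.5132, -0.0843, 0.1495]
ee_rot: [3.142, -0.0, -1.562]
wrist_force: [0.1, 1.4, 1.1]
width: 0.0443
t 10.85 F [0.61 0.78 1.14] sd [0.51 0.62 0.08] P [513.22 -84.34 149.47] sd [0.   0.   0.01] w 0.04421023302475922 q1 [-2.71845510e-01  3.85352739e-02  1.53317188e+00 -9.55954433e-05
  1.56982922e+00  1.29015357e+00]
```

```bash
python3 -m handwheel '{"delta_pos":[[0.2,0,0],[0.2,0,0],[0.1,0,0],[0,0,0],[0,0,0],[0,0,0],[0,0,0],[0,0,0]],"rotation":[[0,0,0],[0,0,0],[0,0,0],[0,0,0],[0,0,0],[0,0,0],[0,0,0],[0,0,0]],"claw":[0.06,0.06,0.06,0.06,0.06,0.06,0.06,0.06]}'
python3 m.py 2
```

```text
time: 11.85
tool_pos: [0.5132, -0.0848, 0.1495]
ee_rot: [3.142, -0.0, -1.562]
wrist_force: [-1.1, 1.3, 1.3]
width: 0.0444
t 11.9 F [-0.41  1.12  1.16] sd [0.69 0.17 0.12] P [513.23 -84.84 149.46] sd [0.01 0.01 0.01] w 0.044120716431987624 q1 [-2.72773743e-01  3.87592291e-02  1.53294537e+00 -1.32144259e-04
  1.56985902e+00  1.28926587e+00]
```

```bash
python3 -m handwheel '{"delta_pos":[[0.2,0,0],[0.2,0,0],[0.1,0,0],[0,0,0],[0,0,0],[0,0,0],[0,0,0],[0,0,0]],"rotation":[[0,0,0],[0,0,0],[0,0,0],[0,0,0],[0,0,0],[0,0,0],[0,0,0],[0,0,0]],"claw":[0.06,0.06,0.06,0.06,0.06,0.06,0.06,0.06]}'
python3 m.py 2
```

```text
time: 12.9
tool_pos: [0.5133, -0.0853, 0.1495]
ee_rot: [-3.142, -0.0, -1.562]
wrist_force: [-0.7, 0.5, 1.5]
width: 0.044
t 12.95 F [-0.45  0.73  1.52] sd [0.29 0.21 0.06] P [513.24 -85.34 149.46] sd [0.01 0.   0.01] w 0.04406162758395511 q1 [-2.73697733e-01  3.89557972e-02  1.53279254e+00 -1.16623685e-04
  1.56983691e+00  1.28830123e+00]
```

```bash
python3 -m handwheel '{"delta_pos":[[0.2,0,0],[0.2,0,0],[0.1,0,0],[0,0,0],[0,0,0],[0,0,0],[0,0,0],[0,0,0]],"rotation":[[0,0,0],[0,0,0],[0,0,0],[0,0,0],[0,0,0],[0,0,0],[0,0,0],[0,0,0]],"claw":[0.06,0.06,0.06,0.06,0.06,0.06,0.06,0.06]}'
python3 m.py 2
```

```text
time: 13.95
tool_pos: [0.5133, -0.0858, 0.1495]
ee_rot: [-3.142, -0.0, -1.562]
wrist_force: [0.9, 1.1, 2.1]
width: 0.0448
t 14.0 F [0.58 1.37 2.15] sd [0.34 0.29 0.06] P [513.25 -85.8  149.49] sd [0.   0.01 0.  ] w 0.04419988996847261 q1 [-2.74635713e-01  3.91206353e-02  1.53254483e+00 -6.06225690e-06
  1.56988521e+00  1.28741820e+00]
```

```bash
python3 -m handwheel '{"delta_pos":[[0.2,0,0],[0.2,0,0],[0.1,0,0],[0,0,0],[0,0,0],[0,0,0],[0,0,0],[0,0,0]],"rotation":[[0,0,0],[0,0,0],[0,0,0],[0,0,0],[0,0,0],[0,0,0],[0,0,0],[0,0,0]],"claw":[0.06,0.06,0.06,0.06,0.06,0.06,0.06,0.06]}'
python3 m.py 2
```

```text
time: 15.0
tool_pos: [0.5133, -0.0861, 0.1495]
ee_rot: [-3.142, 0.0, -1.562]
wrist_force: [-0.3, 4.2, 2.8]
width: 0.0444
t 15.05 F [-0.52  4.11  2.67] sd [0.2  0.09 0.1 ] P [513.26 -86.1  149.51] sd [0.01 0.01 0.02] w 0.04417644781354971 q1 [-2.75420983e-01  3.92905977e-02  1.53234784e+00  3.26439764e-04
  1.57001393e+00  1.28645467e+00]
```

```bash
python3 -m handwheel '{"delta_pos":[[0.2,0,0],[0.2,0,0],[0.2,0,0],[0,0,0],[0,0,0],[0,0,0],[0,0,0],[0,0,0]],"rotation":[[0,0,0],[0,0,0],[0,0,0],[0,0,0],[0,0,0],[0,0,0],[0,0,0],[0,0,0]],"claw":[0.06,0.06,0.06,0.06,0.06,0.06,0.06,0.06]}'
python3 m.py 2
```

```text
time: 16.05
tool_pos: [0.5133, -0.0863, 0.1495]
ee_rot: [-3.142, 0.001, -1.562]
wrist_force: [-0.7, 4.8, 2.5]
width: 0.0442
t 16.1 F [-0.4   5.44  2.79] sd [0.25 0.69 0.29] P [513.27 -86.29 149.53] sd [0.01 0.   0.  ] w 0.044249344077922734 q1 [-2.76304240e-01  3.94586711e-02  1.53212075e+00  1.15267338e-03
  1.57027106e+00  1.28534484e+00]
```

```bash
python3 -m handwheel '{"delta_pos":[[0.3,0,0],[0.2,0,0],[0.2,0,0],[0,0,0],[0,0,0],[0,0,0],[0,0,0],[0,0,0]],"rotation":[[0,0,0],[0,0,0],[0,0,0],[0,0,0],[0,0,0],[0,0,0],[0,0,0],[0,0,0]],"claw":[0.06,0.06,0.06,0.06,0.06,0.06,0.06,0.06]}'
python3 m.py 2
```

```text
time: 17.1
tool_pos: [0.5133, -0.0864, 0.1495]
ee_rot: [-3.142, 0.002, -1.561]
wrist_force: [-0.9, 7.2, 3.5]
width: 0.044
t 17.15 F [-1.02  6.5   2.65] sd [0.13 0.7  0.83] P [513.28 -86.41 149.53] sd [0.   0.01 0.  ] w 0.04425708672022632 q1 [-0.27727062  0.03968371  1.53186987  0.00224046  1.57063129  1.2840305 ]
```

```bash
python3 -m handwheel '{"delta_pos":[[0.5,0,0],[0.5,0,0],[0.5,0,0],[0.4,0,0],[0,0,0],[0,0,0],[0,0,0],[0,0,0]],"rotation":[[0,0,0],[0,0,0],[0,0,0],[0,0,0],[0,0,0],[0,0,0],[0,0,0],[0,0,0]],"claw":[0.06,0.06,0.06,0.06,0.06,0.06,0.06,0.06]}'
python3 m.py 3
```

```text
time: 18.15
tool_pos: [0.5133, -0.0867, 0.1495]
ee_rot: [-3.142, 0.005, -1.56]
wrist_force: [-0.5, 9.6, 3.6]
width: 0.0441
t 18.25 F [-0.85  9.69  3.25] sd [0.41 0.07 0.32] P [513.28 -86.73 149.51] sd [0.01 0.01 0.02] w 0.044616714445742715 q1 [-0.27992187  0.04025905  1.53127827  0.00526807  1.57154678  1.28054307]
```

```bash
python3 -m handwheel '{"delta_pos":[[-5,0,0],[-6,0,0],[-6,0,0],[-5,0,0],[-2.5,0,0],[-0.5,0,0],[-0.5,0,0],[-0.5,0,0]],"rotation":[[0,0,0],[0,0,0],[0,0,0],[0,0,0],[0,0,0],[0,0,0],[0,0,0],[0,0,0]],"claw":[0.06,0.06,0.06,0.06,0.06,0.06,0.06,0.06]}'
python3 m.py 2
```

```text
time: 19.25
tool_pos: [0.5132, -0.0637, 0.1496]
ee_rot: [-3.141, -0.0, -1.562]
wrist_force: [0.1, -1.4, 1.2]
width: 0.044
t 19.3 F [ 0.45 -1.1   1.38] sd [0.31 0.26 0.18] P [513.15 -63.67 149.57] sd [0.01 0.02 0.  ] w 0.04429702420771246 q1 [-2.32924622e-01  3.15176440e-02  1.54023801e+00 -2.53057712e-04
  1.56947576e+00  1.32928553e+00]
```

```bash
python3 -m handwheel '{"delta_pos":[[-0.3,0,0],[-0.3,0,0],[-0.2,0,0],[-0.2,0,0],[-0.2,0,0],[-0.3,0,0],[0,0,0],[0,0,0]],"rotation":[[0,0,0],[0,0,0],[0,0,0],[0,0,0],[0,0,0],[0,0,0],[0,0,0],[0,0,0]],"claw":[0.06,0.06,0.06,0.06,0.06,0.06,0.06,0.06]}'
python3 m.py 2
```

```text
time: 20.3
tool_pos: [0.5132, -0.063, 0.1497]
ee_rot: [-3.141, -0.002, -1.563]
wrist_force: [-0.8, -5.7, 0.9]
width: 0.0447
t 20.35 F [-0.27 -5.61  1.21] sd [0.53 0.04 0.32] P [513.15 -62.99 149.66] sd [0.   0.01 0.01] w 0.044284551065288065 q1 [-0.23049302  0.03105028  1.54051084 -0.00194408  1.569143    1.33199837]
```

```bash
python3 -m handwheel '{"delta_pos":[[-0.5,0,0],[-0.5,0,0],[-0.5,0,0],[-0.5,0,0],[0,0,0],[0,0,0],[0,0,0],[0,0,0]],"rotation":[[0,0,0],[0,0,0],[0,0,0],[0,0,0],[0,0,0],[0,0,0],[0,0,0],[0,0,0]],"claw":[0.06,0.06,0.06,0.06,0.06,0.06,0.06,0.06]}'
python3 m.py 3
```

```text
time: 21.35
tool_pos: [0.5132, -0.0626, 0.1496]
ee_rot: [-3.141, -0.005, -1.563]
wrist_force: [-0.1, -9.2, 1.1]
width: 0.0443
t 21.45 F [-0.15 -9.34  0.76] sd [0.08 0.22 0.47] P [513.16 -62.58 149.66] sd [0.01 0.   0.01] w 0.044354272327054835 q1 [-0.2276805   0.0306084   1.54094496 -0.0049389   1.56835996  1.33576474]
```

```bash
python3 -m handwheel '{"delta_pos":[[6,0,0],[6,0,0],[6,0,0],[5,0,0],[3,0,0],[2,0,0],[1.5,0,0],[0,0,0]],"rotation":[[0,0,0],[0,0,0],[0,0,0],[0,0,0],[0,0,0],[0,0,0],[0,0,0],[0,0,0]],"claw":[0.06,0.06,0.06,0.06,0.06,0.06,0.06,0.06]}'
python3 m.py 3
python3 -m handwheel '{"delta_pos":[[-6,0,0],[-6,0,0],[-6,0,0],[-5,0,0],[-3,0,0],[-2,0,0],[-1.5,0,0],[0,0,0]],"rotation":[[0,0,0],[0,0,0],[0,0,0],[0,0,0],[0,0,0],[0,0,0],[0,0,0],[0,0,0]],"claw":[0.06,0.06,0.06,0.06,0.06,0.06,0.06,0.06]}'
python3 m.py 3
```

```text
time: 22.45
tool_pos: [0.5133, -0.0866, 0.1497]
ee_rot: [-3.141, 0.006, -1.56]
wrist_force: [-0.2, 7.4, 2.5]
width: 0.0442
t 22.55 F [0.1  7.23 2.75] sd [0.33 0.41 0.38] P [513.34 -86.55 149.65] sd [0.01 0.02 0.02] w 0.044020655565035524 q1 [-0.27977028  0.04014795  1.53113062  0.00564742  1.57166883  1.28041096]
time: 23.55
tool_pos: [0.5133, -0.0627, 0.1499]
ee_rot: [-3.141, -0.006, -1.563]
wrist_force: [-0.4, -6.3, 1.6]
width: 0.0443
t 23.65 F [ 0.04 -7.08  1.42] sd [0.51 0.55 0.29] P [513.29 -62.73 149.92] sd [0.01 0.02 0.02] w 0.044527107774236366 q1 [-0.2277792   0.03045279  1.54061712 -0.00518139  1.5683659   1.33586818]
```

```bash
python3 -m handwheel '{"delta_pos":[[14.6,0,0],[0,0,-37.5],[0,0,-37.5],[8.4,-27,0],[8.5,-27,0],[8.5,-27.3,0],[0,0,15],[0,0,15]],"rotation":[[0,0,0],[0,0,0],[0,0,0],[0,0,0],[0,0,0],[0,0,0],[0,0,0],[0,0,0]],"claw":[0.06,0.06,0.06,0.06,0.06,0.06,0.06,0.06]}'
python3 - <<'E'
from bench import robot
import cv2,numpy as np
s=robot.snapshot("side"); np.savez(f"pics/side3.npz",**s)
print(robot.get_obs()["tool_pos"])
cv2.imwrite("pics/v3.png",cv2.resize(s["color"][120:270,250:410,::-1],None,fx=4,fy=4,interpolation=cv2.INTER_CUBIC))
E
```

```text
time: 24.65
tool_pos: [0.5937, -0.099, 0.1926]
ee_rot: [3.139, 0.001, -1.562]
wrist_force: [0.3, -0.5, -0.2]
width: 0.0441
[ 0.59231694 -0.09856205  0.18999891]
```

View pics/v3.png

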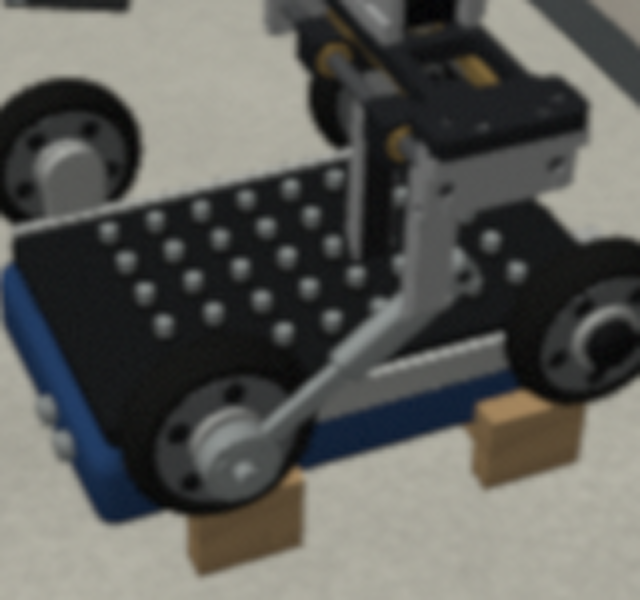

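```bash
python3 -m handwheel '{"delta_pos":[[0.5,-2,13],[0,0,13],[0,0,8],[0,0,0],[0,0,0],[0,0,0],[0,0,0],[0,0,0]],"rotation":[[0,0,0],[0,0,0],[0,0,0],[0,0,0],[0,0,0],[0,0,0],[0,0,0],[0,0,0]],"claw":[0.06,0.06,0.06,0.06,0.6,0.85,1,1]}'
python3 m.py 2
```

```text
time: 25.7
tool_pos: [0.5968, -0.0999, 0.1608]
ee_rot: [-3.141, -0.0, -1.562]
wrist_force: [0.1, 0.5, 0.5]
width: 0.0119
t 25.75 F [0.15 0.23 0.51] sd [0.06 0.29 0.05] P [596.84 -99.85 160.81] sd [0.01 0.02 0.01] w 0.011481973629841461 q1 [-2.59327653e-01  2.21424677e-01  1.30653881e+00 -1.15172481e-04
  1.61297495e+00  1.30256141e+00]
```

```bash
python3 - <<'E'
import numpy as np
a=.695-np.linspace(0,.785,9); x=109*np.cos(a);z=109*np.sin(a)
print([[0,round(-dx,1),round(-dz,1)] for dx,dz in zip(np.diff(x),np.diff(z))],x[-1]-x[0],z[-1]-z[0])
E
```

```text
[[0, np.float64(-6.4), np.float64(8.5)], [0, np.float64(-5.6), np.float64(9.1)], [0, np.float64(-4.6), np.float64(9.6)], [0, np.float64(-3.7), np.float64(10.0)], [0, np.float64(-2.7), np.float64(10.3)], [0, np.float64(-1.7), np.float64(10.6)], [0, np.float64(-0.6), np.float64(10.7)], [0, np.float64(0.4), np.float64(10.7)]] 24.8409944029719 -79.59877477147822
```

```bash
python3 -m handwheel '{"delta_pos":[[0,-3.2,4.2],[0,-3.2,4.3],[0,-2.8,4.5],[0,-2.8,4.6],[0,-2.3,4.8],[0,-2.3,4.8],[0,-1.9,5],[0,-1.8,5]],"rotation":[[0,0,0],[0,0,0],[0,0,0],[0,0,0],[0,0,0],[0,0,0],[0,0,0],[0,0,0]],"claw":[1,1,1,1,1,1,1,1]}'
python3 m.py 2
```

```text
time: 26.75
tool_pos: [0.6179, -0.0996, 0.125]
ee_rot: [-3.139, -0.001, -1.562]
wrist_force: [0.5, 0.1, 6.2]
width: 0.0118
t 26.8 F [0.84 0.08 5.79] sd [0.36 0.   0.4 ] P [618.04 -99.66 124.62] sd [0.11 0.01 0.39] w 0.01181248061189874 q1 [-2.50473961e-01  2.80977352e-01  1.30671302e+00  1.79700548e-04
  1.55098789e+00  1.31130385e+00]
```

```bash
python3 -m handwheel '{"delta_pos":[[0,-1.4,5.2],[0,-1.3,5.2],[0,-1.7,10.6],[0,-0.6,10.7],[0,0.4,10.7],[0,0,0],[0,0,0],[0,0,0]],"rotation":[[0,0,0],[0,0,0],[0,0,0],[0,0,0],[0,0,0],[0,0,0],[0,0,0],[0,0,0]],"claw":[1,1,1,1,1,1,1,1]}'
python3 - <<'E'
from bench import robot
import cv2,numpy as np
o=robot.get_obs(); p=o["tool_pos"]
for k in range(2):
    s=robot.snapshot("side")
o=robot.get_obs(); p=o["tool_pos"]; print(p,o["wrist_force"],"ang",np.arctan2(p[2]+.019-.11,p[0]-.5131))
np.savez(f"pics/side4.npz",**s)
cv2.imwrite("pics/v4.png",cv2.resize(s["color"][120:270,250:410,::-1],None,fx=4,fy=4,interpolation=cv2.INTER_CUBIC))
E
```

```text
time: 27.8
tool_pos: [0.6234, -0.0997, 0.082]
ee_rot: [-3.137, -0.001, -1.562]
wrist_force: [5.5, 0.2, 3.0]
width: 0.0119
[ 0.62343903 -0.09966043  0.08199149] [ 6.01037544 -0.33772811  3.3523229 ] ang -0.08146323905880266
```

View pics/v4.png

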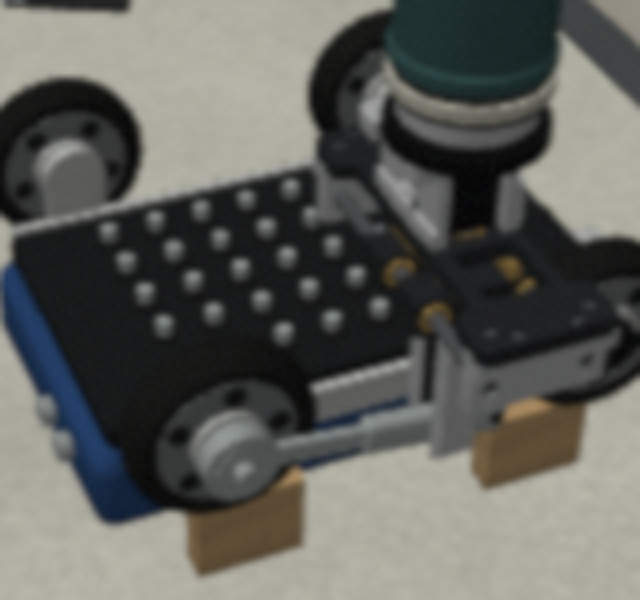

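```bash
python3 -m handwheel '{"delta_pos":[[0,0,0],[0,0,0],[0,0,0],[0,0,-25],[0,0,-50],[0,0,-50],[-6.5,27.5,0],[-6.5,27.5,0]],"rotation":[[0,0,0],[0,0,0],[0,0,0],[0,0,0],[0,0,0],[0,0,0],[0,0,0],[0,0,0]],"claw":[0.6,0.06,0.06,0.06,0.06,0.06,0.06,0.06]}'
python3 -m handwheel '{"delta_pos":[[-6.5,27.5,0],[-6.5,27.5,0],[0,0,10],[0,0,0],[0,0,0],[0,0,0],[0,0,0],[0,0,0]],"rotation":[[0,0,0],[0,0,0],[0,0,0],[0,0,0],[0,0,0],[0,0,0],[0,0,0],[0,0,0]],"claw":[0.06,0.06,0.06,0.06,0.06,0.06,0.06,0.06]}'
python3 - <<'E'
from bench import robot
import cv2,numpy as np
s=robot.snapshot("side")
o=robot.get_obs(); p=o["tool_pos"]; print(p,o["wrist_force"],o["width"])
np.savez(f"pics/side5.npz",**s)
cv2.imwrite("pics/v5.png",cv2.resize(s["color"][120:270,250:410,::-1],None,fx=4,fy=4,interpolation=cv2.INTER_CUBIC))
E
```

```text
time: 28.9
tool_pos: [0.566, -0.0871, 0.2065]
ee_rot: [-3.141, -0.0, -1.562]
wrist_force: [-0.1, -0.0, 0.3]
width: 0.0439
time: 29.9
tool_pos: [0.5115, -0.0746, 0.1959]
ee_rot: [-3.142, -0.0, -1.562]
wrist_force: [0.4, -0.1, 0.8]
width: 0.0442
[ 0.51147403 -0.07458051  0.19590679] [-0.01642269  0.02097546 -0.29955398] 0.044286956302588124
```

View pics/v5.png

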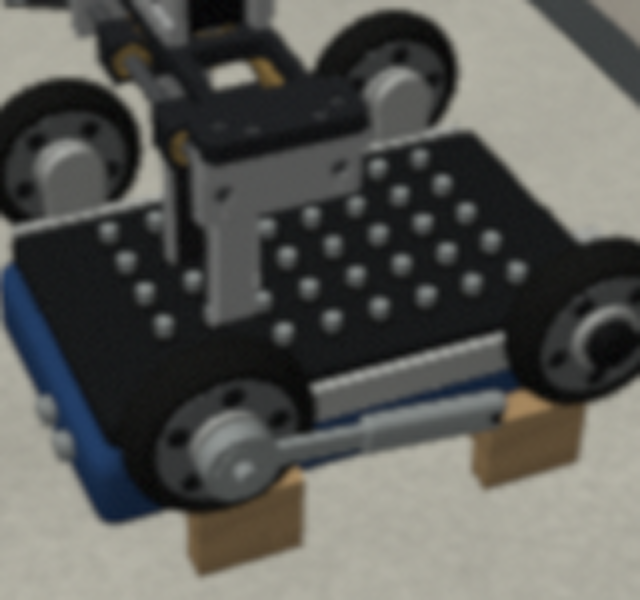

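```bash
python3 -m handwheel '{"delta_pos":[[0,-1.7,20],[0,0,20],[0,0,6.2],[0,0,0],[3,0,0],[3,0,0],[1,0,0],[0.5,0,0]],"rotation":[[0,0,0],[0,0,0],[0,0,0],[0,0,0],[0,0,0],[0,0,0],[0,0,0],[0,0,0]],"claw":[0.06,0.06,0.06,0.06,0.06,0.06,0.06,0.06]}'
python3 m.py 2
python3 -m handwheel '{"delta_pos":[[0.5,0,0],[0.5,0,0],[0.5,0,0],[0.5,0,0],[0.5,0,0],[0,0,0],[0,0,0],[0,0,0]],"rotation":[[0,0,0],[0,0,0],[0,0,0],[0,0,0],[0,0,0],[0,0,0],[0,0,0],[0,0,0]],"claw":[0.06,0.06,0.06,0.06,0.06,0.06,0.06,0.06]}'
python3 m.py 3
```

```text
time: 30.95
tool_pos: [0.5132, -0.0822, 0.1499]
ee_rot: [-3.141, -0.0, -1.562]
wrist_force: [0.1, -0.7, 0.6]
width: 0.0442
t 31.0 F [-0.03  0.09  0.84] sd [0.11 0.79 0.24] P [513.19 -82.18 149.85] sd [0.02 0.   0.06] w 0.044293774376627494 q1 [-2.67866555e-01  3.73208666e-02  1.53379506e+00 -5.63195316e-05
  1.57019312e+00  1.29434366e+00]
time: 32.0
tool_pos: [0.5131, -0.0831, 0.1497]
ee_rot: [3.142, 0.003, -1.561]
wrist_force: [-0.5, 5.7, 1.5]
width: 0.0439
t 32.1 F [-0.22  5.54  1.2 ] sd [0.42 0.61 0.23] P [513.1  -83.09 149.65] sd [0.01 0.   0.01] w 0.044147909048152405 q1 [-0.27137122  0.03822844  1.53315351  0.00253349  1.57105772  1.28973682]
```

```bash
python3 -m handwheel '{"delta_pos":[[0.5,0,0],[0.5,0,0],[0.5,0,0],[0.5,0,0],[0,0,0],[0,0,0],[0,0,0],[0,0,0]],"rotation":[[0,0,0],[0,0,0],[0,0,0],[0,0,0],[0,0,0],[0,0,0],[0,0,0],[0,0,0]],"claw":[0.06,0.06,0.06,0.06,0.06,0.06,0.06,0.06]}'
python3 m.py 3
```

```text
time: 33.1
tool_pos: [0.5131, -0.0834, 0.1496]
ee_rot: [3.141, 0.006, -1.56]
wrist_force: [0.3, 8.9, 1.2]
width: 0.0444
t 33.2 F [-0.37  8.98  1.46] sd [0.5  0.05 0.2 ] P [513.11 -83.37 149.63] sd [0.   0.01 0.  ] w 0.04463822295189061 q1 [-0.27412688  0.03880757  1.53259621  0.00580562  1.57199606  1.28597673]
```

```bash
python3 -m handwheel '{"delta_pos":[[-6,0,0],[-6,0,0],[-5,0,0],[-4,0,0],[-2,0,0],[-1,0,0],[0,0,0],[0,0,0]],"rotation":[[0,0,0],[0,0,0],[0,0,0],[0,0,0],[0,0,0],[0,0,0],[0,0,0],[0,0,0]],"claw":[0.06,0.06,0.06,0.06,0.06,0.06,0.06,0.06]}'
python3 m.py 3
```

```text
time: 34.2
tool_pos: [0.513, -0.0659, 0.1497]
ee_rot: [-3.141, -0.007, -1.564]
wrist_force: [-0.1, -7.9, -1.2]
width: 0.0443
t 34.3 F [-0.08 -8.29 -0.85] sd [0.1  0.34 0.24] P [513.03 -65.9  149.72] sd [0.   0.01 0.01] w 0.043944642846507696 q1 [-0.23295682  0.03120451  1.54024649 -0.00654069  1.56830649  1.33110649]
```

```bash
python3 -m handwheel '{"delta_pos":[[12,0,0],[0,0,-30],[0,0,-30],[8.5,-36.7,0],[8.5,-36.7,0],[8.9,-36.9,0],[0,0,30],[0,0,40]],"rotation":[[0,0,0],[0,0,0],[0,0,0],[0,0,0],[0,0,0],[0,0,0],[0,0,0],[0,0,0]],"claw":[0.06,0.06,0.06,0.06,0.06,0.06,0.06,0.06]}'
python3 -m handwheel '{"delta_pos":[[0,0,40],[0,0,18],[0,0,0],[0,0,0],[0,0,0],[0,0,0],[0,0,0],[0,0,0]],"rotation":[[0,0,0],[0,0,0],[0,0,0],[0,0,0],[0,0,0],[0,0,0],[0,0,0],[0,0,0]],"claw":[0.06,0.06,0.06,0.06,0.6,0.85,1,1]}'
python3 m.py 2
```

```text
time: 35.3
tool_pos: [0.625, -0.0998, 0.1397]
ee_rot: [-3.139, 0.0, -1.562]
wrist_force: [-0.1, 0.0, -1.3]
width: 0.0444
time: 36.3
tool_pos: [0.6237, -0.0996, 0.082]
ee_rot: [-3.141, -0.001, -1.562]
wrist_force: [-1.3, -0.2, 1.5]
width: 0.0117
t 36.35 F [-1.04 -0.08  1.66] sd [0.27 0.11 0.2 ] P [623.69 -99.63  82.01] sd [0.   0.03 0.  ] w 0.01189421342819785 q1 [-2.47962484e-01  3.18247882e-01  1.34499158e+00 -3.87564701e-04
  1.47776923e+00  1.31404850e+00]
```

```bash
python3 -m handwheel '{"delta_pos":[[0,-0.2,-3],[0,-0.1,-3],[0,0,-3],[0,0,-2.5],[0,0,0],[0,0,0],[0,0,0],[0,0,0]],"rotation":[[0,0,0],[0,0,0],[0,0,0],[0,0,0],[0,0,0],[0,0,0],[0,0,0],[0,0,0]],"claw":[1,1,1,1,1,1,1,1]}'
python3 m.py 2
```

```text
time: 37.35
tool_pos: [0.6235, -0.0995, 0.093]
ee_rot: [3.141, -0.0, -1.562]
wrist_force: [-0.6, -1.8, -4.8]
width: 0.0118
t 37.4 F [-0.41 -2.15 -5.36] sd [0.14 0.36 0.54] P [623.49 -99.54  93.05] sd [0.02 0.   0.02] w 0.01169219198813897 q1 [-2.47830245e-01  3.12021156e-01  1.33040691e+00 -4.38571806e-04
  1.49993802e+00  1.31425182e+00]
```

```bash
python3 -m handwheel '{"delta_pos":[[0,0,0],[0,0,0],[0,0,-15],[0,0,-50],[0,0,-50],[-8.6,36.8,0],[-8.6,36.8,0],[-8.7,36.8,0]],"rotation":[[0,0,0],[0,0,0],[0,0,0],[0,0,0],[0,0,0],[0,0,0],[0,0,0],[0,0,0]],"claw":[0.06,0.06,0.06,0.06,0.06,0.06,0.06,0.06]}'
python3 -m handwheel '{"delta_pos":[[0,0,0],[0,0,20],[0,0,25],[0,0,13.2],[0,0,0],[3,0,0],[3,0,0],[1.5,0,0]],"rotation":[[0,0,0],[0,0,0],[0,0,0],[0,0,0],[0,0,0],[0,0,0],[0,0,0],[0,0,0]],"claw":[0.06,0.06,0.06,0.06,0.06,0.06,0.06,0.06]}'
python3 m.py 2
```

```text
time: 38.4
tool_pos: [0.5127, -0.0742, 0.2102]
ee_rot: [-3.139, -0.001, -1.562]
wrist_force: [-0.2, -0.7, 0.4]
width: 0.0443
time: 39.4
tool_pos: [0.5137, -0.0824, 0.1507]
ee_rot: [-3.14, -0.0, -1.562]
wrist_force: [0.2, -0.2, 0.2]
width: 0.0441
t 39.45 F [ 0.52 -0.18  0.08] sd [0.29 0.07 0.11] P [513.65 -82.45 150.63] sd [0.07 0.05 0.1 ] w 0.04421984626173257 q1 [-2.68144413e-01  3.74051814e-02  1.53222523e+00 -2.37362943e-04
  1.57088281e+00  1.29430574e+00]
```

```bash
python3 -m handwheel '{"delta_pos":[[0,0,0.8],[1,0,0],[1,0,0],[1,0,0],[1,0,0],[0.3,0,0],[0,0,0],[0,0,0]],"rotation":[[0,0,0],[0,0,0],[0,0,0],[0,0,0],[0,0,0],[0,0,0],[0,0,0],[0,0,0]],"claw":[0.06,0.06,0.06,0.06,0.06,0.06,0.06,0.06]}'
python3 m.py 4
python3 -m handwheel '{"delta_pos":[[-6,0,0],[-6,0,0],[-5,0,0],[-4,0,0],[-2,0,0],[-1,0,0],[0,0,0],[0,0,0]],"rotation":[[0,0,0],[0,0,0],[0,0,0],[0,0,0],[0,0,0],[0,0,0],[0,0,0],[0,0,0]],"claw":[0.06,0.06,0.06,0.06,0.06,0.06,0.06,0.06]}'
python3 m.py 4
```

```text
time: 40.45
tool_pos: [0.5133, -0.0834, 0.1491]
ee_rot: [3.141, 0.006, -1.56]
wrist_force: [-0.5, 8.5, 0.3]
width: 0.0441
t 40.6 F [-0.31  7.67  0.99] sd [0.54 0.49 0.53] P [513.27 -83.42 149.09] sd [0.01 0.02 0.02] w 0.04435461570416336 q1 [-0.27377762  0.03946288  1.53301309  0.00534604  1.57095534  1.28644635]
time: 41.6
tool_pos: [0.5133, -0.0658, 0.1493]
ee_rot: [-3.141, -0.007, -1.564]
wrist_force: [0.4, -7.3, -1.1]
width: 0.0445
t 41.75 F [ 0.35 -7.54 -1.04] sd [0.27 0.31 0.26] P [513.25 -65.77 149.29] sd [0.01 0.01 0.01] w 0.04459214480228893 q1 [-0.23248588  0.0317721   1.54053995 -0.00667611  1.56728346  1.33162571]
```

```bash
python3 -m handwheel '{"delta_pos":[[6,0,0],[6,0,0],[5,0,0],[4,0,0],[2,0,0],[1,0,0],[1,0,0],[0.3,0,0]],"rotation":[[0,0,0],[0,0,0],[0,0,0],[0,0,0],[0,0,0],[0,0,0],[0,0,0],[0,0,0]],"claw":[0.06,0.06,0.06,0.06,0.06,0.06,0.06,0.06]}'
python3 m.py 5
python3 -m handwheel '{"delta_pos":[[-6,0,0],[-6,0,0],[-5,0,0],[-4,0,0],[-2,0,0],[-2,0,0],[-1.3,0,0],[-0.3,0,0]],"rotation":[[0,0,0],[0,0,0],[0,0,0],[0,0,0],[0,0,0],[0,0,0],[0,0,0],[0,0,0]],"claw":[0.06,0.06,0.06,0.06,0.06,0.06,0.06,0.06]}'
python3 m.py 5
```

```text
time: 42.75
tool_pos: [0.5134, -0.0836, 0.1491]
ee_rot: [3.142, 0.008, -1.56]
wrist_force: [0.0, 9.8, 0.9]
width: 0.0446
t 42.95 F [-0.28  9.35  1.21] sd [0.68 0.55 0.22] P [513.36 -83.55 149.12] sd [0.01 0.01 0.01] w 0.04455555110954014 q1 [-0.27552713  0.03985307  1.53257534  0.00760717  1.57145986  1.28402423]
time: 43.95
tool_pos: [0.5132, -0.0655, 0.1493]
ee_rot: [-3.141, -0.009, -1.565]
wrist_force: [0.5, -10.8, -1.6]
width: 0.0442
t 44.15 F [  0.21 -10.44  -1.1 ] sd [0.51 0.26 0.57] P [513.23 -65.5  149.29] sd [0.01 0.02 0.01] w 0.044268941693367425 q1 [-0.23075071  0.03150709  1.54083187 -0.00855801  1.56691083  1.33401284]
```

```bash
python3 -m handwheel '{"delta_pos":[[5,0,0],[5,0,0],[3.2,0,0],[0,0,0],[0,0,-10],[0,0,-30],[0,0,-40],[0,0,-30]],"rotation":[[0,0,0],[0,0,0],[0,0,0],[0,0,0],[0,0,0],[0,0,0],[0,0,0],[0,0,0]],"claw":[0.06,0.06,0.06,0.06,0.06,0.06,0.06,0.06]}'
python3 - <<'E'
from bench import robot
import cv2,numpy as np
for k in range(3): s=robot.snapshot("side")
t=robot.snapshot("top")
o=robot.get_obs(); print(o["time"],o["tool_pos"],o["wrist_force"])
a=s["color"][80:350,200:460,::-1]; b=t["color"][130:400,200:460,::-1]
cv2.imwrite("pics/v9.png",cv2.resize(np.hstack([a,b]),None,fx=1.5,fy=1.5))
# bystander check against first picture
im0=cv2.imread("pics/side0.png").astype(int); d=np.abs(s["color"][:,:,::-1].astype(int)-im0).max(2)>40
for n,(r0,r1,c0,c1) in dict(cap=(300,330,278,303),driver=(275,322,303,395),gel=(265,340,398,442),spool=(195,225,215,242)).items(): print(n,d[r0:r1,c0:c1].sum())
E
```

```text
time: 45.15
tool_pos: [0.5136, -0.074, 0.262]
ee_rot: [-3.139, -0.001, -1.562]
wrist_force: [0.4, -0.1, 0.1]
width: 0.044
45.35 [ 0.51341484 -0.07406486  0.25944065] [-0.10884042 -0.52727872 -1.12009008]
cap 0
driver 0
gel 0
spool 0
```

View pics/v9.png

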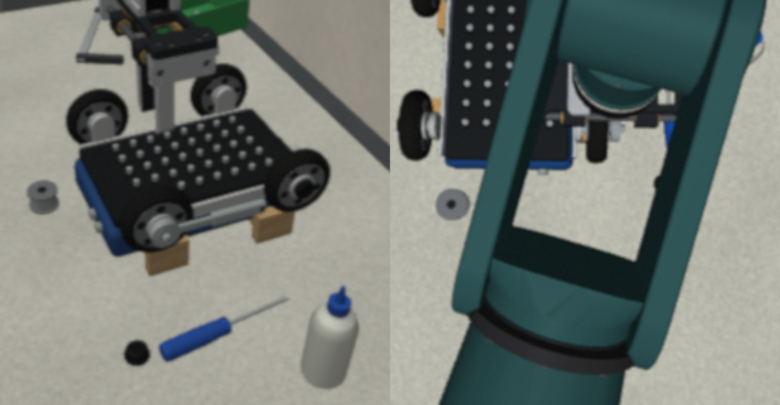

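The gripper is clear of everything, the spanner is still on its nut about level, and the bystanders have not moved in the picture. I'm handing the job in.

```bash
python3 -c "
from bench import robot
print(robot.close_job())"
```

```text
the job is handed in; nothing more can be done
None
```

The loose wheel is adjusted and I handed the job in at about 45 s. My final checks show no play left, but the preload could only be inferred.

- **Feeling the play:** I straddled the tyre and rocked it out and in twice with 7–10 N at the fingertips, 10 mm below the tread. The free rock came out between 0.07 and 0.09 rad either side, depending on how much finger flex I allow for.
- **Tightening:** I swung the handle down about 0.776 rad. The first check looked overtight: the lean had dropped less than the nut turn should give, and the wheel felt nearly rigid. I loosened the nut by 0.100 rad, so the net tightening is about 0.676 rad.
- **Re-check:** I rocked it out and in twice more at 7.5 to 10.4 N.
    - Tool travel fell from 24.2 mm to 18.05 mm, of which about 16.2 mm is just the gap between the fingers.
    - The wheel no longer knocks, and its lean is estimated at 0.005–0.011 rad at that push.
- **Remaining uncertainty:** My two ways of estimating the nut position put it about 0.01–0.06 rad past the point where the play is gone, inside the 0.10 rad limit. Finger flex is about as large as the remaining lean, so the 14 N preload limit rests on that estimate and was not measured directly.
- **Left behind:** The spanner is on its nut and about level, and the gripper is open and clear of everything. The last picture shows no change at any of the four bystanders.

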